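# Wedge a sagging closet shelf up level under its keeper brackets

## Task

The free end of the white closet shelf has sagged onto its pins. Take the big wooden wedge, lay it on the ledge under that end, and push it in thin end first, square to the edge and midway between the two uprights, until the shelf is level and pressed snugly, but not forced, up against both keeper brackets. Leave the wedge gripped there by itself, and leave everything else where it is.

Things in the scene. Friction and masses are not known exactly. Their poses are not given: they have to be found in the camera images.
- unit: the fixed shelf bay, white laminate, on the bench. Origin on the bench straight below the middle of the shelf's free end; z up; +y along the shelf from its free end to the hinged end 360 mm away (the way the wedge is pushed in); x along the free edge. Two 20 mm square aluminium uprights stand at x = -140 and +140 mm, y = -22 mm, up to 253 mm above the bench
- ledge (a point): the ledge below the free end, the flat veneered wooden cap on a double panel, 310 mm along unit x and from y = -60 to +60 mm in unit: this point is the middle of the half left free outside the shelf, at the nominal height of 160 mm above the bench. The real top is up to 4 mm higher or lower from bay to bay; this point does not show it. Beyond the ledge, under the shelf, is clear space
- keeper_a (a point): one of the two keepers, steel angle brackets screwed to the uprights: the underside of its thin plastic pad, 194 mm above the bench, which the top of the level shelf just touches. The bracket reaches 35 mm in over the shelf, top 199 mm there and 234 mm at the upright
- keeper_b (a point): the other keeper, alike. The shelf rests on the wedge with about 5 to 7 N by weight alone; once it meets the keepers it is stiff: the load grows by about 10 N for each mm that the wedge itself goes farther in. Snug is 10 to 20 N of load on the wedge; the keepers' screws give above 24 N
- shelf (a joint): tilt of the white shelf board (300 mm along unit x, 360 mm along unit y, 16 mm thick, about 1 kg) about its hinged end, rad: -0.025 sagged on its pins, 0 level and up against both keepers, which let it go no farther
- shelf_edge (a point): the middle of the lower edge of the shelf's free end, where the wedge goes under: about 169 mm above the bench when sagged, 178 mm when level. Shelf and ledge are smooth (friction about 0.3): pushing the wedge in takes about 0.8 times the load on it
- shim: the big beech wedge, 170 mm long, 30 mm wide, 3 mm thick at the tip and 30.2 mm at the butt, tapering evenly (1.6 mm of height per 10 mm), about 65 g. Origin in the middle of its flat underside; its x runs to the thin tip (85 mm), z up when it lies flat. Starts flat on a dark work mat 3 mm thick
- shim_tip (a point): the middle of the lower edge of the big wedge's thin end
- thin_wedge: a small beech wedge, 90 x 30 mm, 2 to 8 mm thick, too thin for this job; leave it. Origin in the middle of its underside, x to its tip
- packer: a flat beech packer, 110 x 30 x 9 mm, not tapered; leave it. Origin in the middle of its underside
- level: an aluminium spirit level 26 x 230 x 44 mm, standing on the shelf along its length; leave it. Origin in the middle of its underside
- shoe_a: a grey sport shoe, 265 x 100 x 95 mm, on the base board under the shelf. Origin in the middle of its sole
- shoe_b: the other shoe, beside it
- brush: a wooden shoe brush with black bristles, 160 x 48 x 46 mm, on the bench. Origin in the middle of its underside
- screwdriver: a screwdriver lying on the bench
- tape: a tape measure, 70 x 40 x 51 mm, on the bench. Origin in the middle of its underside
- screw_tub: a round grey tub, 80 mm wide, 50 mm high, on the bench. Origin in the middle of its underside
Things that resemble listed ones, but are neither listed nor needed, are in the scene too. Of the things that look like the shim, the larger one is meant.

How it is judged:
On the way, in this order (a step that is already met when the one before it is completed fails the run):
1. the wedge's thin end has gone in between the ledge and the edge of the still sagging shelf (y of shim_tip in the frame of unit above 0.008 m and z of shim_tip in the frame of unit between 0.151 and 0.172 m and x of shim_tip in the frame of unit between -0.06 and 0.06 m and value of joint shelf below -0.012 rad), for 0.1 s.
2. pushed farther in, the wedge has lifted the shelf to level (value of joint shelf above -0.004 rad and contact force between shim and shelf above 4 N), for 0.2 s.
At the end, for the whole second after the job is handed in: The shelf is level (tilt between -0.003 and 0.008 rad) and the big wedge, at rest under the middle 100 mm of its free edge, square to it within 0.2 rad and at least 50 mm in, carries 9 to 22 N, so that the shelf is snug against both keepers (value of joint shelf between -0.003 and 0.008 rad and contact force between shim and shelf between 9 and 22 N and y of shim_tip in the frame of unit above 0.05 m and x of shim in the frame of unit between -0.05 and 0.05 m and angle between the x axis of shim and the y axis of unit, either way round below 0.2 rad and linear speed of shim below 0.01 m/s); the robot touches nothing.
It fails at once if the wedge is forced: over 24 N between it and the shelf (contact force between shim and shelf above 24 N).
It fails at once if another thing is moved by more than 25 mm (distance of any of thin_wedge, packer, level, shoe_a, shoe_b, brush, screwdriver, tape, screw_tub from where it was at the start of the episode above 0.025 m).
It also fails if it takes over 72 s, if anything falls off the work surface, if the arm or the gripper's body presses on something with over 40 N, if the wrist force passes 120 N, or if a joint passes its speed limit or range.

## Robot

A 7-joint arm with a two-finger parallel gripper is mounted at the origin on the work surface. World frame = base frame: x ahead of the robot, y to its left, z up, the work surface at z = 0. Lengths are in m, angles in rad, forces in N, time in s.
With the tool pointing down it reaches from about 0.425 to 0.925 m from the base axis. Payload 6.8 kg.
Tool frame: the origin (TCP) lies at the very end of the fingers, on their centre line; the grasp point (between the pads) lies 19 mm behind it; z points along the fingers, y is the line along which they close (so a half turn about z gives the same grasp; the last joint's range is limited). The gripper opens to 85 mm and grips with 20 to 120 N. Pads are 22 mm wide; open, the fingers measure 114 mm over their backs; the gripper's body (76 mm by 85 mm) begins 54 mm behind the grasp point. The pads swing forward as they close: fully open they stand 13 mm farther back than shut.
Start: joints at [-1.261, 0.477, 0.022, 1.555, -0.011, 1.109, -0.083], TCP at [0.274, 0.617, 0.206] pointing down, gripper open.
Joint ranges: [-2.96, 2.96], [-0.34, 2.1], [-1.41, 1.46], [0.24, 2.44], [-1.37, 4.51], [0.17, 1.92], [-2.96, 2.96]. Speed limits (rad/s): [2.39, 2.39, 3.14, 3.14, 3.14, 3.14, 3.14].

## Interface

Orientations are given as a unit quaternion [w, x, y, z].
In Python, from station import monitor, eyes, bot gives the robot as it stands.
- The arm moves only by the shell command python3 -m creep FILE [FORCE], which reads ROWS from the file FILE. ROWS is a JSON list of rows, 1 to 20 of them, each of 5 numbers: dx, dy, dz in m, then a turn about the tool's z in rad, then the opening from 0.0 (shut) to 1.0 (fully open); each row shifts and turns the commanded pose from where the row before left it, along the tool's axes as they then stand; what a row does not reach is not made up. A row lasts 1/10 s, in which the tool goes at most 0.05 m and 0.15 rad, less where a joint would pass 70% of its speed; a pose out of reach is approached as far as the arm can. The fingers move at their own pace and stop on an object; FORCE is the grip in N (left out, the last holds). Time passes only in rows, so rows that do not move let the fingers close. It prints the time, the measured TCP pose, the force, the opening and the grip force at its end. Input that does not fit is refused with a message, and nothing moves.
- monitor.get_obs(): the state, without advancing time (a new reading comes with each control period).
- eyes.read_camera(name): name is "scene" or "top" or "wrist"; returns the picture (400x640x3 uint8, blue, green, red); there is no depth.
- eyes.camera_info(name): a dict with "vertical_fov" (degrees; the focal length in pixels is half the picture's height over the tangent of half this angle, whatever the lens; pixels are square), "cx", "cy" (the principal point, pixels), "view" (4x4, takes a point from world to camera coordinates); the wrist camera has in their place "hand_eye" (4x4, takes a point from camera to tool coordinates, whose origin is the TCP and whose axes are the flange's). Camera axes: x right, y up, looking along -z (the intrinsics and any distortion apply to the point x, -y, -z); pixel columns grow to the right and rows downward; lengths in m; the calibration is good to about 2 mm. A picture is of the moment at which its call begins: read the wrist's pose just before it. camera_info takes no time and is no camera call.
- bot.hand_in(): hands the job in; it is judged then, once.
The state is a dict: "t": time; "q": joint angles; "joint_vel": joint speeds; "joint_torque": joint torques, N m; "eef_pos": TCP position; "tool_rot": TCP orientation; "contact_force": force on the tool from outside, world axes, zero at the start; "torque": the same for the moment, N m; "gripper_width": opening from 0.0 (shut) to 1.0 (fully open); "grasp_force": force on a finger pad.
Only numpy, scipy, OpenCV 4.12 (cv2) and the standard library are available. Lean on these libraries where they do the work, as an engineer would, in place of code of your own. Each camera call takes 0.05 s, during which the arm holds its last target. There are 200 camera calls.

## Working session

There is one attempt and no reset: what is moved stays moved. The work goes in short steps, Python scripts to look and compute and a shell command to move; the robot and the scene stay as the last step left them, time stands still between calls to the robot, and variables do not carry over. Pictures are saved under pics/ and viewed, at most 12 in all, crops included, and the job is handed in when it is done.

```bash
ls; mkdir -p pics
cat > h.py <<'E'
import numpy as np, cv2
from station import monitor, eyes, bot
from scipy.spatial.transform import Rotation as R
def info(n):
    i=eyes.camera_info(n); f=200/np.tan(np.radians(i["vertical_fov"])/2); return i,f
def toolT(o):
    q=o["tool_rot"]; T=np.eye(4); T[:3,:3]=R.from_quat([q[1],q[2],q[3],q[0]]).as_matrix(); T[:3,3]=o["eef_pos"]; return T
E
python3 - <<'E'
from h import *
for n in("scene","top","wrist"):
    o=monitor.get_obs(); im=eyes.read_camera(n); cv2.imwrite(f"pics/{n}0.png",im); np.save(f"{n}0.npy",im)
    print(n,{k:(np.round(v,4).tolist() if not isinstance(v,str) else v) for k,v in eyes.camera_info(n).items()})
print(o)
a=[cv2.imread(f"pics/{n}0.png") for n in("scene","top")]
E
```

```text
pics
scene {'vertical_fov': 51.8134, 'cx': 318.246, 'cy': 192.7286, 'view': [[-0.2006, 0.9796, -0.013, 0.1316], [-0.7017, -0.1344, 0.6997, 0.2295], [0.6837, 0.1495, 0.7143, -1.5406], [0.0, 0.0, 0.0, 1.0]]}
top {'vertical_fov': 45.3813, 'cx': 316.051, 'cy': 203.6009, 'view': [[0.0068, -0.9997, -0.0215, -0.0096], [0.998, 0.0055, 0.0625, -0.4738], [-0.0623, -0.0219, 0.9978, -1.4625], [0.0, 0.0, 0.0, 1.0]]}
wrist {'vertical_fov': 62.1698, 'cx': 314.8373, 'cy': 202.3595, 'hand_eye': [[0.0004, 0.9551, 0.2964, 0.0756], [1.0, -0.0004, -0.0, -0.0005], [0.0001, 0.2964, -0.9551, -0.1691], [0.0, 0.0, 0.0, 1.0]]}
{'t': 0.1, 'q': array([-1.26111776,  0.47773574,  0.02234089,  1.55630654, -0.01150905,
        1.10925808, -0.08313448]), 'joint_vel': array([-0.00155485, -0.00177076, -0.00027592, -0.00410732, -0.00165532,
       -0.0005241 ,  0.00012533]), 'joint_torque': array([ 5.60705710e-03, -5.97762930e+01,  1.61413930e+00, -2.81958568e+01,
        1.27704887e-02,  4.90369755e-03,  1.80586648e-05]), 'eef_pos': array([0.27365626, 0.61645024, 0.20503008]), 'tool_rot': array([-1.11807569e-04,  2.07381437e-01,  9.78259841e-01, -7.81889127e-04]), 'contact_force': array([-0.51012675, -0.75253306,  1.157197  ]), 'torque': array([ 0.04391809, -0.00901407, -0.03903212]), 'grasp_force': 0.0, 'gripper_width': 1.0003339977441073}
```

View pics/top0.png

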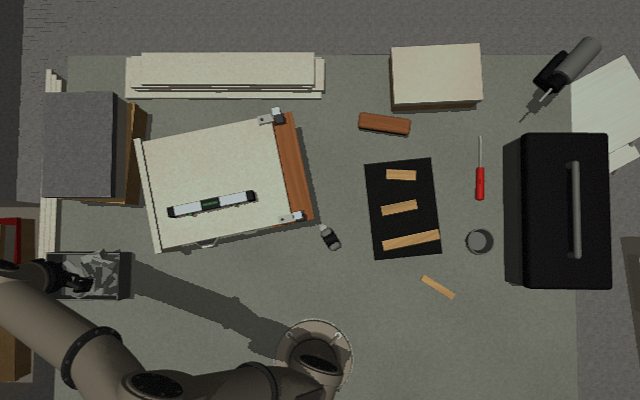

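View pics/scene0.png

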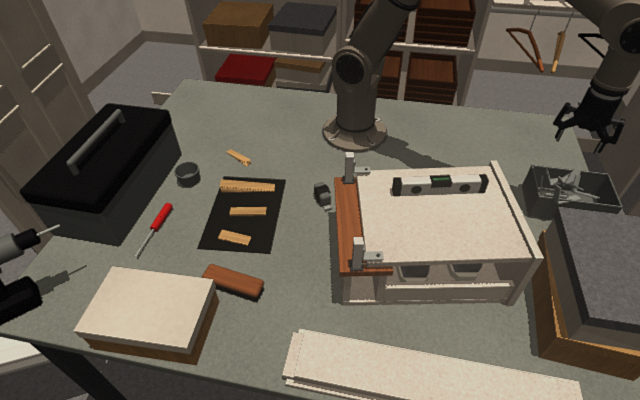

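The top view (0.05 s in) shows wedge-like pieces at about (402,175), (399,207), (411,240) on the mat and (438,287) off the mat. The longest, (411,240), should be the shim. The unit's free edge and ledge are at (293,165), with keepers at (272,117) and (292,216). I'll check the choice in one close crop.

```bash
cat >> h.py <<'E'
def ray(n,uv,o=None):
    i,f=info(n)
    T=np.linalg.inv(np.array(i["view"])) if "view" in i else toolT(o)@np.array(i["hand_eye"])
    d=np.array([(uv[0]-i["cx"])/f,-(uv[1]-i["cy"])/f,-1.0]); return T[:3,3],T[:3,:3]@d
def onz(n,uv,z,o=None):
    c,d=ray(n,uv,o); return c+d*(z-c[2])/d[2]
def tri(rs):
    A=[];b=[]
    for c,d in rs:
        d=d/np.linalg.norm(d); P=np.eye(3)-np.outer(d,d); A.append(P); b.append(P@c)
    x=np.linalg.lstsq(np.vstack(A),np.hstack(b),rcond=None)[0]
    return x,[np.linalg.norm(P@x-q) for P,q in zip(A,b)]
E
python3 - <<'E'
from h import *
t=np.load("top0.npy");s=np.load("scene0.npy")
c1=cv2.resize(t[150:310,360:500],None,fx=2.8,fy=2.8,interpolation=cv2.INTER_CUBIC)
c2=cv2.resize(s[140:260,195:295],None,fx=3.4,fy=3.4,interpolation=cv2.INTER_CUBIC)
H=max(len(c1),len(c2)); pad=lambda c:cv2.copyMakeBorder(c,0,H-len(c),0,8,0)
cv2.imwrite("pics/crop1.png",np.hstack([pad(c1),pad(c2)]))
for n,im in(("top",t),("scene",s)):
    hsv=cv2.cvtColor(im,cv2.COLOR_BGR2HSV)
    m=cv2.inRange(hsv,(10,70,110),(28,255,255))
    for c in cv2.findContours(m,cv2.RETR_EXTERNAL,cv2.CHAIN_APPROX_NONE)[0]:
        if 80<cv2.contourArea(c)<1500:
            r=cv2.minAreaRect(c); 
            if (n=="top" and 350<r[0][0]<470) or (n=="scene" and 190<r[0][0]<300):
                print(n,np.round(r[0],1),cv2.contourArea(c),np.round(cv2.boxPoints(r),1).tolist(),[np.round(onz(n,p,.003),3)[:2].tolist() for p in cv2.boxPoints(r)])
E
```

```text
top [437.3 286.3] 229.5 [[419.3999938964844, 279.1000061035156], [423.20001220703125, 273.20001220703125], [455.20001220703125, 293.6000061035156], [451.5, 299.5]] [[0.244, -0.325], [0.262, -0.337], [0.201, -0.434], [0.183, -0.422]]
top [410.5 239.4] 500.5 [[381.29998779296875, 240.60000610351562], [437.6000061035156, 228.5], [439.70001220703125, 238.10000610351562], [383.29998779296875, 250.1999969482422]] [[0.361, -0.209], [0.4, -0.382], [0.37, -0.388], [0.332, -0.215]]
top [398.7 207.1] 294.0 [[380.20001220703125, 206.1999969482422], [415.29998779296875, 198.8000030517578], [417.29998779296875, 207.89999389648438], [382.1000061035156, 215.3000030517578]] [[0.468, -0.206], [0.491, -0.314], [0.463, -0.32], [0.439, -0.211]]
top [400.5 174.2] 250.5 [[385.6000061035156, 178.3000030517578], [386.1000061035156, 168.8000030517578], [415.3999938964844, 170.10000610351562], [415.0, 179.6999969482422]] [[0.555, -0.223], [0.585, -0.224], [0.581, -0.315], [0.551, -0.313]]
top [384.1 122.1] 559.5 [[358.5, 125.0], [360.3999938964844, 112.0], [409.70001220703125, 119.30000305175781], [407.7999877
[... 440 characters left out ...]
9999389648438], [248.5, 245.3000030517578]] [[0.577, -0.314], [0.542, -0.32], [0.551, -0.221], [0.585, -0.217]]
scene [248.  210.5] 221.5 [[230.0, 207.0], [266.0, 207.0], [266.0, 214.0], [230.0, 214.0]] [[0.454, -0.32], [0.433, -0.21], [0.461, -0.202], [0.482, -0.31]]
scene [246.6 186.4] 462.0 [[218.60000610351562, 189.6999969482422], [219.5, 178.6999969482422], [274.5, 183.0], [273.70001220703125, 194.0]] [[0.39, -0.383], [0.34, -0.399], [0.325, -0.214], [0.375, -0.203]]
scene [238.3 156.2] 143.5 [[225.10000610351562, 152.39999389648438], [229.6999969482422, 145.5], [251.60000610351562, 160.10000610351562], [247.0, 167.0]] [[0.208, -0.429], [0.169, -0.426], [0.231, -0.323], [0.268, -0.327]]
```

View pics/crop1.png

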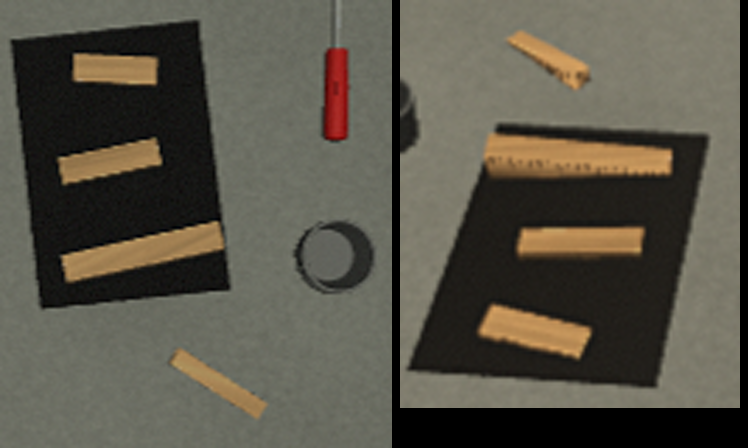

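The crop confirms the choice. The longest piece, at top (410,239) and scene (246,186), tapers: its thick end is on the -y side (scene x≈219) and its thin tip on the +y side (scene ≈(273,188)), facing the unit. The others are shorter and flat, or off the mat. Next I'll measure the unit.

Run:
```python
from h import *
t=np.load("top0.npy");s=np.load("scene0.npy")
for n,im,(x0,x1,y0,y1) in(("top",t,(255,330,95,240)),("scene",s,(320,400,165,285))):
    hsv=cv2.cvtColor(im,cv2.COLOR_BGR2HSV)
    m=cv2.inRange(hsv,(3,90,50),(16,255,255)); k=np.zeros_like(m);k[y0:y1,x0:x1]=255; m&=k
    c=max(cv2.findContours(m,cv2.RETR_EXTERNAL,cv2.CHAIN_APPROX_NONE)[0],key=cv2.contourArea)
    print(n,cv2.contourArea(c),cv2.approxPolyDP(c,3,True)[:,0].tolist(),[np.round(onz(n,p,.16),3)[:2].tolist() for p in cv2.approxPolyDP(c,3,True)[:,0]])
c1=cv2.resize(t[95:265,120:330],None,fx=2,fy=2,interpolation=cv2.INTER_CUBIC)
c2=cv2.resize(s[140:310,320:500],None,fx=2.1,fy=2.1,interpolation=cv2.INTER_CUBIC)
H=max(len(c1),len(c2)); pad=lambda c:cv2.copyMakeBorder(c,0,H-len(c),0,0,0)
cv2.imwrite("pics/crop2.png",np.hstack([pad(c1),pad(c2)]))
T=toolT(monitor.get_obs()); print(np.round(T,3))
# shim: tip at z .003/.006, butt top at .033
print("tip",onz("top",(382.3,245.4),.005),"butt top",onz("top",(438.6,233.3),.033), "scene tip",onz("scene",(274,188.5),.005))
```

```text
top 1989.5 [[283, 113], [284, 124], [272, 122], [290, 209], [303, 209], [306, 220], [313, 219], [292, 115]] [[0.72, 0.085], [0.689, 0.082], [0.695, 0.116], [0.449, 0.063], [0.45, 0.026], [0.419, 0.018], [0.422, -0.002], [0.715, 0.06]]
scene 2078.5 [[334, 177], [340, 276], [391, 275], [391, 266], [349, 269], [352, 237], [362, 236], [356, 179], [352, 184], [344, 184], [342, 177]] [[0.425, -0.001], [0.737, 0.068], [0.712, 0.178], [0.689, 0.176], [0.715, 0.085], [0.623, 0.078], [0.616, 0.101], [0.422, 0.06], [0.443, 0.052], [0.447, 0.031], [0.421, 0.021]]
[[-0.914  0.406 -0.     0.274]
 [ 0.406  0.914 -0.001  0.617]
 [-0.    -0.001 -1.     0.205]
 [ 0.     0.     0.     1.   ]]
tip [ 0.34649801 -0.21158471  0.005     ] butt top [ 0.38484282 -0.37803545  0.033     ] scene tip [ 0.35246432 -0.20763118  0.005     ]
```

View pics/crop2.png

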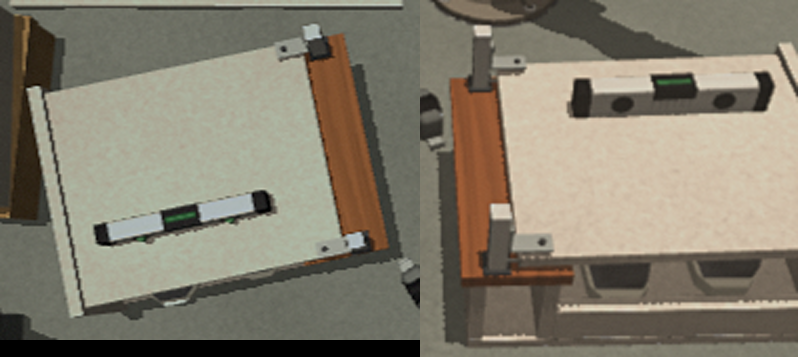

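The crops show the ledge (outer edge in top from (293,113) to (313,219)), the shelf's free edge beside it, and both keepers on their uprights. The level stands well back from the edge. I'll fit the edges for the unit pose.

Run:
```python
from h import *
t=np.load("top0.npy");s=np.load("scene0.npy")
def mask(im,b):
    m=cv2.inRange(cv2.cvtColor(im,cv2.COLOR_BGR2HSV),(3,90,50),(16,255,255)); k=np.zeros_like(m);k[b[2]:b[3],b[0]:b[1]]=255
    return m&k
def fit(P,lab):
    P=np.array(P); vx,vy,x,y=cv2.fitLine(P[:,:2].astype(np.float32),cv2.DIST_HUBER,0,1e-3,1e-3).ravel()
    if vx<0:vx,vy=-vx,-vy
    print(lab,"dir",round(float(np.degrees(np.arctan2(vy,vx))),2),"pt",round(float(x),4),round(float(y),4)); return np.array([vx,vy]),np.array([x,y])
m=mask(t,(255,330,95,240))
out=[onz("top",(np.where(m[r])[0].max()+.5,r),.16) for r in range(120,214)]
inn=[onz("top",(np.where(m[r])[0].min()-.5,r),.185) for r in range(130,205)]
m2=mask(s,(320,400,165,285))
o2=[onz("scene",(np.where(m2[r])[0].min()-.5,r),.16) for r in range(182,266)]
d,p=fit(out,"outer top");d2,p2=fit(o2,"outer scene");d3,p3=fit(inn,"shelf edge top")
# corners by triangulation (top, scene)
for a,b in(((313.5,219.5),(334,177)),):print(tri([ray("top",a),ray("scene",b)]))
# perpendicular distances outer->edge
nrm=np.array([-d[1],d[0]]);print("outer to shelf edge",nrm@(p3-p))
# keepers: bright grey tips? top view of ends of outer edge
rows=np.where(m[:, 255:330].any(1))[0]; print(rows.min(),rows.max(),np.where(m[rows.min()])[0],np.where(m[rows.max()])[0])
```

```text
outer top dir 12.42 pt 0.5689 0.0267
outer scene dir 12.19 pt 0.5846 0.0326
shelf edge top dir 12.39 pt 0.5637 0.0861
(array([ 0.42049805, -0.00223808,  0.15555849]), [np.float64(0.0007103778756906543), np.float64(0.0007103778756905553)])
outer to shelf edge 0.059153933
112 227 [287 288 289 290 291] [272 273 274 275]
```

Unit pose: yaw 12.3°, origin ≈ (0.560, 0.087). The views agree to about 2 mm, and outer-to-shelf edge is 59 mm against 60 mm nominal. Shim axis is ≈102.5°, with the tip at (0.348,-0.210). I'll lift and turn so that tool x lies along the wedge, then route above the unit.

```bash
echo '[[0, 0, -0.03, 0.134, 1], [0, 0, -0.03, 0.134, 1], [0, 0, -0.03, 0.134, 1], [0, 0, -0.03, 0.134, 1], [0, 0, -0.03, 0.134, 1], [0, 0, -0.03, 0.134, 1], [0, 0, -0.03, 0.134, 1], [-0.036, 0.015, 0, 0, 1], [-0.036, 0.015, 0, 0, 1], [-0.036, 0.015, 0, 0, 1], [-0.036, 0.015, 0, 0, 1], [-0.036, 0.015, 0, 0, 1], [-0.036, 0.015, 0, 0, 1], [-0.036, 0.015, 0, 0, 1], [-0.036, 0.015, 0, 0, 1], [-0.036, 0.015, 0, 0, 1], [-0.036, 0.015, 0, 0, 1]]' > path.dat && python3 -m creep path.dat
echo '[[-0.03, 0, 0, 0, 1], [-0.03, 0, 0, 0, 1], [-0.03, 0, 0, 0, 1], [-0.03, 0, 0, 0, 1], [-0.03, 0, 0, 0, 1], [-0.03, 0, 0, 0, 1], [-0.03, 0, 0, 0, 1], [-0.03, 0, 0, 0, 1], [-0.03, 0, 0, 0, 1], [-0.03, 0, 0, 0, 1], [0, 0, 0, 0, 1]]' > path.dat && python3 -m creep path.dat
```

```text
t: 1.85
eef_pos: [0.4978, 0.2957, 0.4157]
tool_rot: [-0.0, 0.627, 0.779, -0.0]
contact_force: [-0.1, -0.2, -0.7]
gripper_width: 1.0
grasp_force: 0.0
t: 2.95
eef_pos: [0.5612, -0.0013, 0.416]
tool_rot: [0.001, 0.63, 0.776, -0.001]
contact_force: [-0.8, -0.0, 0.2]
gripper_width: 0.995
grasp_force: 0.0
```

```bash
echo '[[-0.0277, -0.0238, 0, 0, 1], [-0.0277, -0.0238, 0, 0, 1], [-0.0277, -0.0238, 0, 0, 1], [-0.0277, -0.0238, 0, 0, 1], [-0.0277, -0.0238, 0, 0, 1], [-0.0277, -0.0238, 0.02, 0, 1], [-0.0277, -0.0238, 0.03, 0, 1], [-0.0277, -0.0238, 0.03, 0, 1], [-0.0277, -0.0238, 0.03, 0, 1], [-0.0277, -0.0238, 0.03, 0, 1], [0, 0, 0, 0, 1], [0, 0, 0, 0, 1]]' > path.dat && python3 -m creep path.dat
cat > shot.py <<'E'
import sys,pickle
from h import *
o=monitor.get_obs(); im=eyes.read_camera("wrist"); cv2.imwrite(f"pics/{sys.argv[1]}.png",im); pickle.dump((o,im),open(sys.argv[1]+".pkl","wb"))
m=cv2.inRange(cv2.cvtColor(im,cv2.COLOR_BGR2HSV),(10,70,110),(28,255,255))
for c in cv2.findContours(m,cv2.RETR_EXTERNAL,cv2.CHAIN_APPROX_NONE)[0]:
    if cv2.contourArea(c)>1500:
        print(cv2.contourArea(c),cv2.approxPolyDP(c,4,True)[:,0].tolist(),np.round(cv2.boxPoints(cv2.minAreaRect(c))).tolist())
print(np.round(toolT(o),4).tolist())
E
python3 shot.py w1
```

```text
t: 4.15
eef_pos: [0.3873, -0.3171, 0.2754]
tool_rot: [-0.001, 0.628, 0.778, -0.0]
contact_force: [-0.3, -1.1, 0.4]
gripper_width: 0.998
grasp_force: 0.0
1582.5 [[457, 115], [436, 182], [455, 186], [479, 123]] [[432.0, 181.0], [458.0, 112.0], [480.0, 120.0], [454.0, 189.0]]
1978.0 [[375, 84], [370, 171], [390, 172], [398, 85]] [[368.0, 171.0], [374.0, 83.0], [398.0, 85.0], [392.0, 173.0]]
2919.5 [[311, 68], [288, 69], [292, 206], [305, 204], [297, 167], [313, 205]] [[287.0, 68.0], [312.0, 68.0], [315.0, 206.0], [290.0, 206.0]]
4228.0 [[638, 68], [631, 67], [557, 186], [559, 192], [584, 201], [636, 124]] [[554.0, 189.0], [632.0, 64.0], [662.0, 83.0], [584.0, 208.0]]
[[-0.2116, 0.9773, -0.0014, 0.3873], [0.9773, 0.2116, 0.0007, -0.3171], [0.001, -0.0012, -1.0, 0.2754], [0.0, 0.0, 0.0, 1.0]]
```

View pics/w1.png

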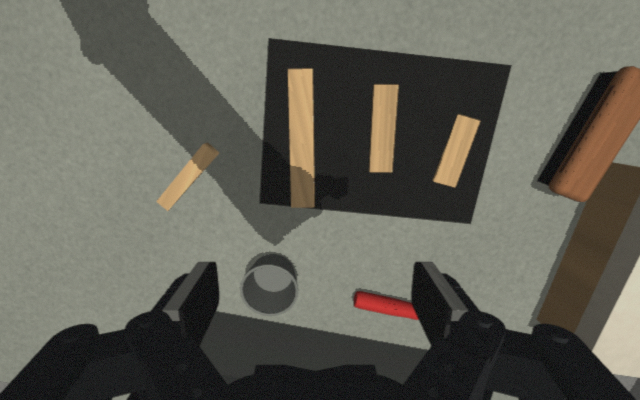

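The wrist view shows the shim at (288–315, 68–206), with its thin end up at row 68 and its butt at row 206. The thin pieces are beside it and the tub is ahead at (270,283). I'll triangulate it with the top view.

Run:
```python
from h import *; import pickle
o,im=pickle.load(open("w1.pkl","rb"))
for n,a,b in(("butt+x",(437.6,228.5),(315,206.5)),("butt-x",(439.7,238.1),(291.5,206.5)),("tip-x",(383.3,250.2),(288,68)),("tip+x",(381.3,240.6),(312.5,68))):
    x,e=tri([ray("top",a),ray("wrist",b,o)]); print(n,np.round(x,4),np.round(e,4))
B=onz("wrist",(303.3,206.5),.033,o);T=onz("wrist",(300.2,68),.006,o)
d=T-B;print(B,T,np.hypot(*d[:2]),np.degrees(np.arctan2(d[1],d[0])))
```

```text
butt+x [ 0.3997 -0.3778  0.021 ] [0.0003 0.0003]
butt-x [ 0.3697 -0.3834  0.0235] [0.0006 0.0006]
tip-x [ 0.3313 -0.2145  0.0081] [0.0006 0.0006]
tip+x [ 0.3606 -0.2082  0.008 ] [0.0006 0.0006]
[ 0.38421306 -0.37705021  0.033     ] [ 0.34518123 -0.21131867  0.006     ] 0.17026575698772003 103.25236655172975
```

```bash
echo '[[-0.0105, -0.004, 0.025, -0.01, 0.6], [-0.0105, -0.004, 0.025, 0, 0.6], [-0.0105, -0.004, 0.025, 0, 0.6], [-0.011, -0.004, 0.025, 0, 0.6], [0, 0, 0.025, 0, 0.6], [0, 0, 0, 0, 0.6], [0, 0, 0, 0, 0.6]]' > path.dat && python3 -m creep path.dat
python3 shot.py w2
```

```text
t: 4.9
eef_pos: [0.383, -0.3615, 0.1517]
tool_rot: [0.0, 0.622, 0.783, 0.0]
contact_force: [0.1, -0.3, 0.7]
gripper_width: 0.603
grasp_force: 0.0
2664.0 [[191, 123], [167, 111], [106, 194], [123, 206]] [[99.0, 189.0], [171.0, 106.0], [194.0, 125.0], [122.0, 208.0]]
3364.5 [[540, 74], [495, 167], [525, 179], [567, 86]] [[494.0, 170.0], [538.0, 70.0], [569.0, 84.0], [525.0, 183.0]]
4352.5 [[420, 25], [407, 155], [438, 156], [455, 27]] [[406.0, 156.0], [419.0, 23.0], [455.0, 26.0], [442.0, 159.0]]
7000.0 [[294, 0], [295, 204], [327, 204], [329, 1]] [[293.0, 0.0], [329.0, 0.0], [329.0, 204.0], [293.0, 204.0]]
[[-0.2253, 0.9743, 0.0006, 0.383], [0.9743, 0.2253, 0.0001, -0.3615], [-0.0, 0.0006, -1.0, 0.1517], [0.0, 0.0, 0.0, 1.0]]
```

View pics/w2.png

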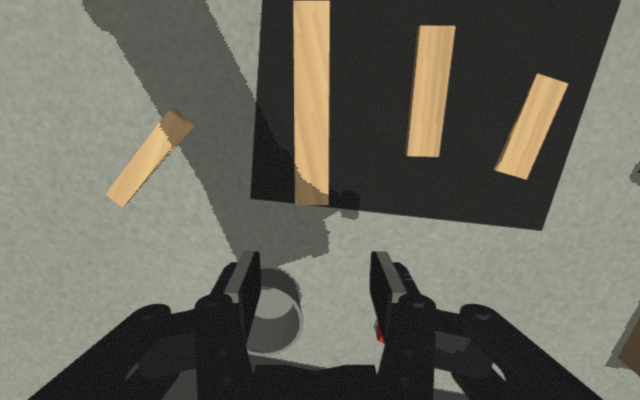

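The w2 view shows the wedge square to the tool (295–328 wide, butt edge at row 204), with the gripper's fingers coming from below. I'll compare the two wrist positions.

Run:
```python
from h import *; import pickle
o,_=pickle.load(open("w1.pkl","rb"));p,_=pickle.load(open("w2.pkl","rb"))
for a,b in(((291.5,206.5),(294.5,204.5)),((315.5,206.5),(328,204.5))):
    x,e=tri([ray("wrist",a,o),ray("wrist",b,p)]);print(np.round(x,4),np.round(e,4))
B=onz("wrist",(311,204.5),.033,p);T=toolT(p);print(B)
a=onz("wrist",(311.5,20),.008,p);d=a-B;print(a,np.degrees(np.arctan2(d[1],d[0])))
print("butt in tool",T[:3,:3].T@(B-T[:3,3]), "wid",onz("wrist",(294.5,204),.033,p)-onz("wrist",(328,204),.033,p))
```

```text
[ 0.3689 -0.4048 -0.04  ] [0.0003 0.0003]
[ 0.4026 -0.3866 -0.0074] [0.0001 0.0001]
[ 0.38302601 -0.37807912  0.033     ]
[ 0.34863855 -0.22665545  0.008     ] 102.79454725555681
butt in tool [-0.01616023 -0.00375792  0.11867159] wid [-0.0296866  -0.00687879  0.        ]
```

The width at z=0.033 comes out at 30.5 mm, which matches. Height from two wrist places is ill-conditioned here because the baseline runs along the ray. I'll centre by -4 mm in tool y, descend, then grip.

```bash
echo '[[0, -0.002, 0.02, 0, 0.6], [0, -0.002, 0.02, 0, 0.6], [0, 0, 0.02, 0, 0.6], [0, 0, 0.02, 0, 0.6], [0, 0, 0.02, 0, 0.6], [0, 0, 0.02, 0, 0.6], [0, 0, 0.01, 0, 0.6], [0, 0, 0.01, 0, 0.6], [0, 0, 0.005, 0, 0.6], [0, 0, 0, 0, 0.6], [0, 0, 0, 0, 0.6]]' > path.dat && python3 -m creep path.dat 40
echo '[[0, 0, 0, 0, 0.2], [0, 0, 0, 0, 0.2], [0, 0, 0, 0, 0.2], [0, 0, 0, 0, 0.2], [0, 0, 0, 0, 0.2], [0, 0, 0, 0, 0.2], [0, 0, 0, 0, 0.2], [0, 0, 0, 0, 0.2]]' > path.dat && python3 -m creep path.dat 40
```

```text
t: 6.05
eef_pos: [0.378, -0.3634, 0.0065]
tool_rot: [0.0, 0.623, 0.782, 0.0]
contact_force: [-0.5, 0.4, 1.0]
gripper_width: 0.598
grasp_force: 0.0
t: 6.85
eef_pos: [0.3785, -0.3634, 0.0068]
tool_rot: [0.001, 0.623, 0.782, 0.0]
contact_force: [0.5, 1.0, 7.3]
gripper_width: 0.194
grasp_force: 3.6
```

```bash
python3 shot.py w3
python3 - <<'E'
from h import *
im=eyes.read_camera("scene"); np.save("scene1.npy",im)
a=cv2.resize(im[120:270,190:320],None,fx=3.2,fy=3.2,interpolation=cv2.INTER_CUBIC); b=cv2.resize(cv2.imread("pics/w3.png"),None,fx=.6,fy=.6)
c=np.zeros((480,416+384,3),np.uint8);c[:480,:416]=a;c[:240,416:]=b;cv2.imwrite("pics/c3.png",c)
E
```

```text
7582.0 [[72, 118], [42, 120], [0, 193], [0, 276], [105, 145]] [[-51.0, 235.0], [55.0, 104.0], [106.0, 145.0], [0.0, 276.0]]
12838.0 [[595, 0], [525, 0], [492, 200], [549, 199]] [[485.0, 199.0], [528.0, -13.0], [595.0, 0.0], [553.0, 212.0]]
18029.0 [[284, 0], [287, 247], [297, 248], [297, 293], [332, 293], [333, 248], [349, 248], [354, 0]] [[284.0, 0.0], [354.0, 0.0], [354.0, 293.0], [284.0, 293.0]]
[[-0.2232, 0.9748, 0.0017, 0.3785], [0.9748, 0.2232, -0.0003, -0.3634], [-0.0007, 0.0016, -1.0, 0.0068], [0.0, 0.0, 0.0, 1.0]]
```

View pics/c3.png

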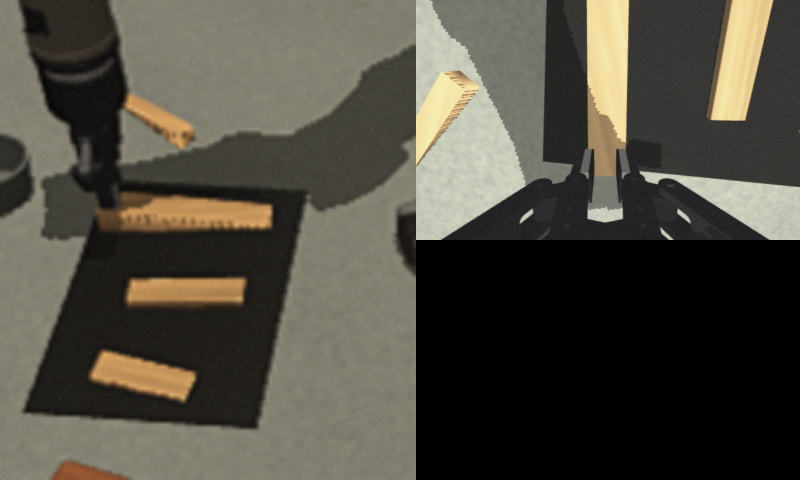

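The fingers closed on top of the wedge. The pad gap is ~38 px where the wedge is 62 px wide, and contact is 7 N upward. The image puts the fingertips about 26–34 mm behind the reported TCP, so I'll open, go lower in small force-checked steps, and try again.

```bash
echo '[[0, 0, -0.004, 0, 0.6], [0, 0, 0, 0, 0.6], [0, 0, 0, 0, 0.6], [0, 0, 0, 0, 0.6], [0, 0, 0, 0, 0.6], [0, 0, 0, 0, 0.6]]' > path.dat && python3 -m creep path.dat
echo '[[0, 0, 0.004, 0, 0.6], [0, 0, 0.002, 0, 0.6], [0, 0, 0, 0, 0.6], [0, 0, 0, 0, 0.6]]' > path.dat && python3 -m creep path.dat
echo '[[0, 0, 0.002, 0, 0.6], [0, 0, 0.002, 0, 0.6], [0, 0, 0, 0, 0.6], [0, 0, 0, 0, 0.6]]' > path.dat && python3 -m creep path.dat; python3 shot.py w4
```

```text
t: 7.55
eef_pos: [0.3776, -0.3631, 0.0098]
tool_rot: [-0.0, 0.623, 0.782, -0.0]
contact_force: [-0.3, -0.7, 0.2]
gripper_width: 0.597
grasp_force: 0.0
t: 7.95
eef_pos: [0.3775, -0.3631, 0.0037]
tool_rot: [-0.0, 0.623, 0.782, -0.0]
contact_force: [0.2, -0.4, -0.1]
gripper_width: 0.601
grasp_force: 0.0
t: 8.35
eef_pos: [0.3776, -0.3631, -0.0002]
tool_rot: [-0.0, 0.623, 0.782, -0.0]
contact_force: [-0.3, -0.0, -0.3]
gripper_width: 0.604
grasp_force: 0.0
7349.5 [[65, 120], [33, 122], [0, 180], [0, 271], [98, 149]] [[-52.0, 230.0], [46.0, 105.0], [100.0, 147.0], [1.0, 272.0]]
13776.0 [[610, 0], [537, 0], [499, 204], [560, 204]] [[494.0, 203.0], [540.0, -15.0], [610.0, 0.0], [564.0, 218.0]]
20681.5 [[285, 0], [288, 302], [350, 302], [358, 0]] [[285.0, 0.0], [358.0, 0.0], [358.0, 302.0], [285.0, 302.0]]
[[-0.223, 0.9748, -0.0001, 0.3776], [0.9748, 0.223, 0.0001, -0.3631], [0.0001, -0.0001, -1.0, -0.0002], [0.0, 0.0, 0.0, 1.0]]
```

```bash
echo '[[0, 0, 0.003, 0, 0.6], [0, 0, 0.003, 0, 0.6], [0, 0, 0.003, 0, 0.6], [0, 0, 0, 0, 0.6], [0, 0, 0, 0, 0.6]]' > path.dat && python3 -m creep path.dat
echo '[[0, 0, 0.003, 0, 0.6], [0, 0, 0.003, 0, 0.6], [0, 0, 0.002, 0, 0.6], [0, 0, 0, 0, 0.6], [0, 0, 0, 0, 0.6]]' > path.dat && python3 -m creep path.dat | grep -A4 eef
echo '[[0, 0, 0, 0, 0.5], [0, 0, 0, 0, 0.4], [0, 0, 0, 0, 0.3], [0, 0, 0, 0, 0.3], [0, 0, 0, 0, 0.3], [0, 0, 0, 0, 0.3], [0, 0, 0, 0, 0.3]]' > path.dat && python3 -m creep path.dat 40; python3 shot.py w5
```

```text
t: 8.9
eef_pos: [0.3775, -0.3631, -0.0093]
tool_rot: [-0.0, 0.623, 0.782, -0.0]
contact_force: [-0.6, -1.2, 0.0]
gripper_width: 0.598
grasp_force: 0.0
eef_pos: [0.3776, -0.3631, -0.0172]
tool_rot: [-0.0, 0.623, 0.782, -0.0]
contact_force: [0.1, -1.2, 0.1]
gripper_width: 0.602
grasp_force: 0.0
t: 10.1
eef_pos: [0.3779, -0.3633, -0.0168]
tool_rot: [0.0, 0.623, 0.782, 0.0]
contact_force: [-0.9, 1.0, 5.7]
gripper_width: 0.341
grasp_force: 39.7
4978.5 [[37, 122], [0, 124], [11, 135], [0, 189], [0, 249], [75, 153]] [[-0.0, 122.0], [75.0, 122.0], [75.0, 249.0], [0.0, 249.0]]
16149.0 [[639, 0], [562, 0], [519, 215], [586, 214], [639, 19]] [[512.0, 214.0], [566.0, -17.0], [643.0, 1.0], [590.0, 232.0]]
24704.5 [[279, 0], [279, 324], [349, 325], [361, 0]] [[279.0, 0.0], [361.0, 0.0], [361.0, 325.0], [279.0, 325.0]]
[[-0.2231, 0.9748, 0.0006, 0.3779], [0.9748, 0.2231, -0.0001, -0.3633], [-0.0003, 0.0006, -1.0, -0.0168], [0.0, 0.0, 0.0, 1.0]]
```

View pics/w5.png

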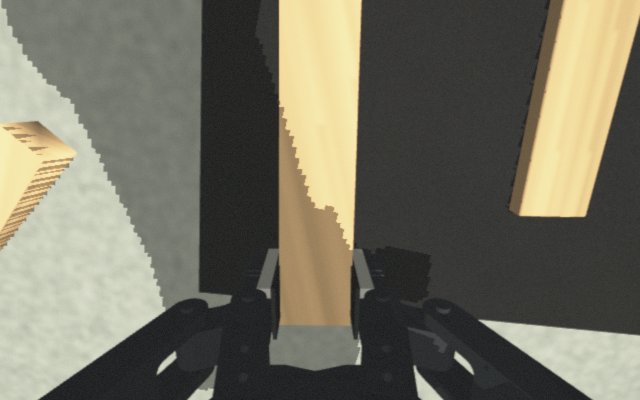

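The wedge is gripped: opening 0.341 ≈ 29 mm, 40 N, and centred between the pads with its butt edge at row 325. Lift it and carry it to a spot outside the ledge.

```bash
echo '[[0, 0, -0.01, 0, 0.3], [0, 0, -0.02, 0, 0.3], [0, 0, -0.03, 0, 0.3], [0, 0, -0.03, 0, 0.3], [0, 0, -0.03, 0, 0.3], [0, 0, -0.03, 0, 0.3], [0, 0, -0.03, 0, 0.3], [0, 0, -0.03, 0, 0.3], [0, 0, -0.007, 0, 0.3], [0, 0, 0, 0, 0.3]]' > path.dat && python3 -m creep path.dat
echo '[[0.0155, 0.0275, 0, 0.01, 0.3], [0.0155, 0.0275, 0, 0, 0.3], [0.0155, 0.0275, 0, 0, 0.3], [0.0155, 0.0275, 0, 0, 0.3], [0.0155, 0.0275, 0, 0, 0.3], [0.0155, 0.0275, 0, 0, 0.3], [0.0155, 0.0275, 0, 0, 0.3], [0.0155, 0.0275, 0, 0, 0.3], [0.0155, 0.0275, 0, 0, 0.3], [0.0155, 0.0275, 0, 0, 0.3], [0, 0, 0, 0, 0.3], [0, 0, 0, 0, 0.3], [0, 0, 0, 0, 0.3]]' > path.dat && python3 -m creep path.dat
python3 shot.py w6
python3 - <<'E'
from h import *
for n in("top","scene"): cv2.imwrite(f"pics/{n}6.png",eyes.read_camera(n))
s=cv2.imread("pics/scene6.png")[130:290,230:430];t=cv2.imread("pics/top6.png")[90:250,250:400];w=cv2.imread("pics/w6.png")
f=lambda a,k:cv2.resize(a,None,fx=k,fy=k,interpolation=cv2.INTER_CUBIC)
c=np.zeros((600,800,3),np.uint8);a=f(s,2.2);c[:352,:440]=a;b=f(t,2.2);c[:352,450:780]=b;d=f(w,.6);c[358:598,:384]=d
cv2.imwrite("pics/c6.png",c)
E
```

```text
t: 11.15
eef_pos: [0.378, -0.3633, 0.2007]
tool_rot: [0.001, 0.623, 0.782, 0.0]
contact_force: [-1.4, -0.0, -2.3]
gripper_width: 0.339
grasp_force: 39.4
t: 12.45
eef_pos: [0.6115, -0.1538, 0.1987]
tool_rot: [-0.001, 0.628, 0.778, -0.001]
contact_force: [-0.3, -0.1, -0.3]
gripper_width: 0.34
grasp_force: 39.4
2167.0 [[154, 188], [164, 274], [188, 276], [180, 201], [168, 189]] [[151.0, 188.0], [178.0, 185.0], [191.0, 276.0], [164.0, 279.0]]
4202.5 [[422, 180], [412, 185], [377, 258], [389, 289], [400, 298], [453, 195]] [[364.0, 280.0], [418.0, 174.0], [455.0, 193.0], [402.0, 299.0]]
22299.0 [[279, 0], [279, 222], [272, 223], [267, 243], [272, 246], [278, 226], [283, 235], [283, 281], [293, 306], [289, 309], [297, 314], [292, 324], [326, 324], [303, 235], [326, 238], [323, 251], [342, 320], [338, 324], [348, 325], [360, 0]] [[264.0, 323.0], [277.0, -4.0], [363.0, 0.0], [349.0, 326.0]]
[[-0.2116, 0.9774, -0.0024, 0.6115], [0.9774, 0.2116, -0.0003, -0.1538], [0.0002, -0.0024, -1.0, 0.1987], [0.0, 0.0, 0.0, 1.0]]
```

View pics/c6.png

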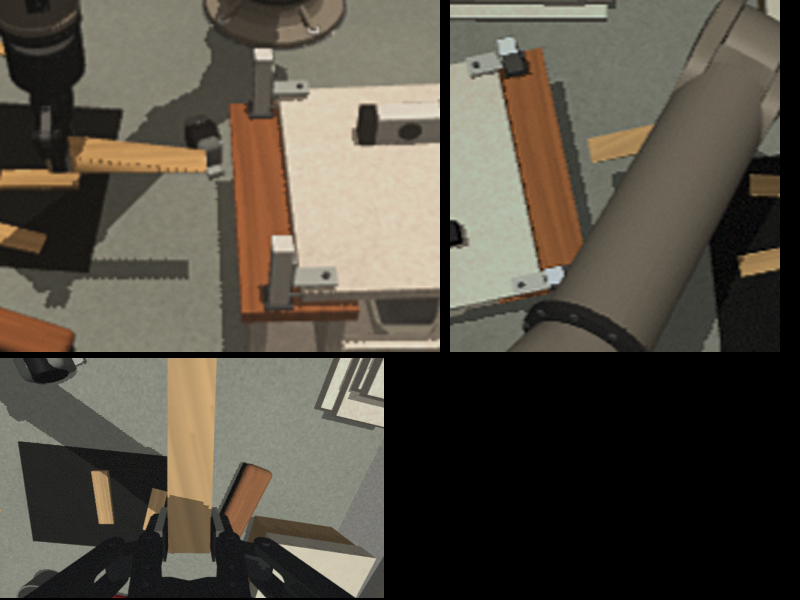

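The wedge is held level and square, with its thin end (top ≈(314,158), scene ≈(324,203)) just outside the ledge edge. I'll measure the tip in two views.

Run:
```python
from h import *
P={}
for n,b in(("top",(305,345,140,175)),("scene",(262,335,185,215))):
    im=cv2.imread(f"pics/{n}6.png");m=cv2.inRange(cv2.cvtColor(im,cv2.COLOR_BGR2HSV),(12,70,90),(28,255,255));k=np.zeros_like(m);k[b[2]:b[3],b[0]:b[1]]=255;m&=k
    c=max(cv2.findContours(m,cv2.RETR_EXTERNAL,cv2.CHAIN_APPROX_NONE)[0],key=cv2.contourArea)
    print(n,cv2.approxPolyDP(c,2,True)[:,0].tolist())
o=monitor.get_obs();T=toolT(o);print(T@[.154,0,-.023,1])
O=np.array([.560,.087]);th=np.radians(12.3);X=np.array([np.cos(th),np.sin(th)]);Y=np.array([-X[1],X[0]])
for lab,p in(("tool",(T@[.154,0,-.023,1])[:2]),("top",onz("top",(313.7,158.2),.222)[:2])):print(lab,p,X@(p-O),Y@(p-O))
```

```text
top [[342, 146], [312, 153], [314, 163], [335, 159]]
scene [[262, 192], [262, 214], [266, 207], [323, 207], [323, 198]]
[ 0.57959721 -0.0033947   0.22275037  1.        ]
tool [ 0.57959721 -0.0033947 ] -0.00010944610967133699 -0.09249454331835015
top [ 0.58234528 -0.00409804] 0.0024257019890634754 -0.09376716242892567
```

```bash
python3 - <<'E'
from h import *
for a,b in(((314,163.5),(323.5,198)),((312,153),(323.5,206.5))):print(tri([ray("top",a),ray("scene",b)]))
E
echo '[[0.02, 0, 0, 0, 0.3], [0.02, 0, 0, 0, 0.3], [0.02, 0, 0, 0, 0.3], [0.018, 0, 0, 0, 0.3], [0, 0, 0.015, 0, 0.3], [0, 0, 0.015, 0, 0.3], [0, 0, 0.01, 0, 0.3], [0, 0, 0, 0, 0.3], [0, 0, 0, 0, 0.3]]' > path.dat && python3 -m creep path.dat
echo '[[0, 0, 0.004, 0, 0.3], [0, 0, 0.004, 0, 0.3], [0, 0, 0, 0, 0.3], [0, 0, 0, 0, 0.3], [0, 0, 0, 0, 0.3]]' > path.dat && python3 -m creep path.dat
```

```text
(array([ 0.56775359, -0.00359972,  0.2224206 ]), [np.float64(0.0014390873218083943), np.float64(0.0014390873218083863)])
(array([0.59583733, 0.00190634, 0.22330109]), [np.float64(0.0014283238672704382), np.float64(0.0014283238672703705)])
t: 13.5
eef_pos: [0.5962, -0.0778, 0.1595]
tool_rot: [-0.0, 0.628, 0.778, -0.001]
contact_force: [0.1, 0.2, -0.7]
gripper_width: 0.338
grasp_force: 39.5
t: 14.0
eef_pos: [0.5966, -0.0766, 0.1521]
tool_rot: [0.0, 0.627, 0.779, 0.0]
contact_force: [0.5, -0.0, -0.7]
gripper_width: 0.345
grasp_force: 39.5
```

```bash
for i in 1 2; do :; done; echo '[[0, 0, 0.002, 0, 0.3], [0, 0, 0.002, 0, 0.3], [0, 0, 0.002, 0, 0.3], [0, 0, 0, 0, 0.3], [0, 0, 0, 0, 0.3], [0, 0, 0, 0, 0.3]]' > path.dat && python3 -m creep path.dat|egrep 'eef|contact'
echo '[[0, 0, 0.002, 0, 0.3], [0, 0, 0, 0, 0.3], [0, 0, 0, 0, 0.3]]' > path.dat && python3 -m creep path.dat|egrep 'eef|contact'
echo '[[0, 0, 0.002, 0, 0.3], [0, 0, 0, 0, 0.3], [0, 0, 0, 0, 0.3]]' > path.dat && python3 -m creep path.dat|egrep 'eef|contact'
python3 -c "
from h import *;o=monitor.get_obs();print(o['contact_force'],o['torque'])"
```

```text
eef_pos: [0.5965, -0.0766, 0.1459]
contact_force: [-0.4, -0.1, -1.1]
eef_pos: [0.5963, -0.0765, 0.1438]
contact_force: [-0.1, 0.7, -0.7]
eef_pos: [0.5964, -0.0766, 0.1418]
contact_force: [-0.8, 0.9, -0.9]
[-0.78449839  0.9147346  -0.85632648] [-0.05342436 -0.0393633   0.04652417]
```

```bash
echo '[[0, 0, 0.0015, 0, 0.3], [0, 0, 0, 0, 0.3], [0, 0, 0, 0, 0.3]]' > path.dat && python3 -m creep path.dat|egrep 'eef|contact'
echo '[[0, 0, 0.0015, 0, 0.3], [0, 0, 0, 0, 0.3], [0, 0, 0, 0, 0.3]]' > path.dat && python3 -m creep path.dat|egrep 'eef|contact'
python3 -c "
from h import *;o=monitor.get_obs();print(o['contact_force'],o['torque'])"
echo '[[0, 0, 0.001, 0, 0.3], [0, 0, 0, 0, 0.3], [0, 0, 0, 0, 0.3]]' > path.dat && python3 -m creep path.dat|egrep 'eef|contact'
python3 -c "
from h import *;o=monitor.get_obs();print(o['contact_force'],o['torque'])"
```

```text
eef_pos: [0.5964, -0.0766, 0.1403]
contact_force: [-0.1, 0.5, 0.1]
eef_pos: [0.5965, -0.0765, 0.1389]
contact_force: [1.1, -0.4, 0.9]
[ 1.11147282 -0.38481982  0.90656917] [-0.01061999  0.02501404  0.03736977]
eef_pos: [0.5965, -0.0766, 0.1381]
contact_force: [-0.1, -0.8, 2.1]
[-0.12394809 -0.83532154  2.07417771] [0.14700412 0.08833047 0.01802836]
```

Ledge contact is at TCP z ≈ 0.1395, so its top is ≈ 0.160. Ease up 0.7 mm and insert the tip under the sagging shelf.

```bash
echo '[[0, 0, -0.0007, 0, 0.3], [0.005, 0, 0, 0, 0.3], [0.005, 0, 0, 0, 0.3], [0.005, 0, 0, 0, 0.3], [0.005, 0, 0, 0, 0.3], [0.005, 0, 0, 0, 0.3], [0.005, 0, 0, 0, 0.3], [0.003, 0, 0, 0, 0.3], [0, 0, 0, 0, 0.3], [0, 0, 0, 0, 0.3], [0, 0, 0, 0, 0.3]]' > path.dat && python3 -m creep path.dat
echo '[[0.002, 0, 0, 0, 0.3], [0.002, 0, 0, 0, 0.3], [0.002, 0, 0, 0, 0.3], [0.002, 0, 0, 0, 0.3], [0.002, 0, 0, 0, 0.3], [0, 0, 0, 0, 0.3], [0, 0, 0, 0, 0.3]]' > path.dat && python3 -m creep path.dat
python3 - <<'E'
from h import *
for n in("top","scene"): cv2.imwrite(f"pics/{n}7.png",eyes.read_camera(n))
s=cv2.imread("pics/scene7.png")[140:290,230:420]
cv2.imwrite("pics/c7.png",cv2.resize(s,None,fx=3.6,fy=3.6,interpolation=cv2.INTER_CUBIC))
E
```

```text
t: 17.2
eef_pos: [0.5894, -0.0442, 0.1386]
tool_rot: [-0.0, 0.627, 0.779, 0.0]
contact_force: [-0.5, 0.6, 1.7]
gripper_width: 0.343
grasp_force: 39.7
t: 17.9
eef_pos: [0.5873, -0.0341, 0.1386]
tool_rot: [-0.0, 0.627, 0.779, 0.0]
contact_force: [-0.0, -0.3, 2.2]
gripper_width: 0.339
grasp_force: 39.7
```

View pics/c7.png

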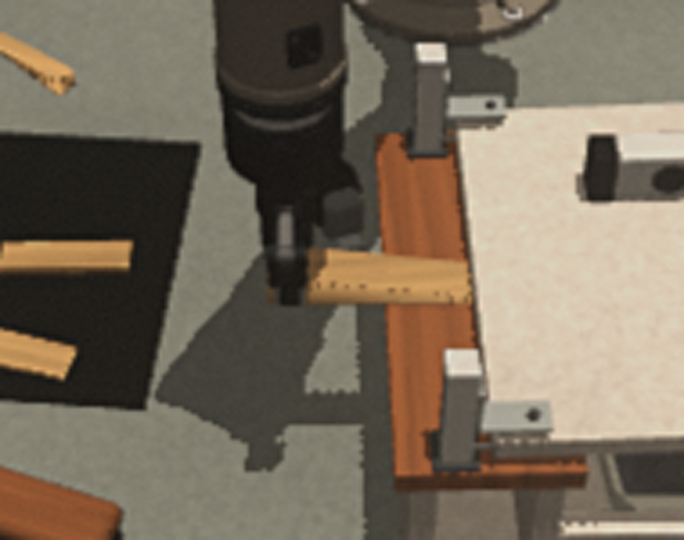

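The scene shows the wedge tip at crop (470,280), passing under the shelf edge, centred between the uprights, with the shelf still sagging. I'll continue in small pushes and watch the push force.

```bash
cat > f.py <<'E'
from h import *
o=monitor.get_obs();T=toolT(o);th=np.radians(12.3);X=np.array([np.cos(th),np.sin(th)]);Y=np.array([-X[1],X[0]])
p=(T@[.154,0,0,1])[:2]-[.560,.087];F=o["contact_force"]
print("t",round(o["t"],2),"tip x,y",np.round([X@p,Y@p],4),"z",round(o["eef_pos"][2],4),"push",round(-F[:2]@Y,1),"Fx",round(F[:2]@X,1),"Fz",round(F[2],1),"yaw",round(np.degrees(np.arctan2(T[1,0],T[0,0])),1),np.round(o["torque"],2),o["grasp_force"])
E
python3 f.py
echo '[[0.003, 0, 0, 0, 0.3], [0.003, 0, 0, 0, 0.3], [0.003, 0, 0, 0, 0.3], [0, 0, 0, 0, 0.3], [0, 0, 0, 0, 0.3]]' > path.dat && python3 -m creep path.dat>/dev/null; python3 f.py
echo '[[0.003, 0, 0, 0, 0.3], [0.003, 0, 0, 0, 0.3], [0.003, 0, 0, 0, 0.3], [0, 0, 0, 0, 0.3], [0, 0, 0, 0, 0.3]]' > path.dat && python3 -m creep path.dat>/dev/null; python3 f.py
echo '[[0.003, 0, 0, 0, 0.3], [0.003, 0, 0, 0, 0.3], [0.003, 0, 0, 0, 0.3], [0, 0, 0, 0, 0.3], [0, 0, 0, 0, 0.3]]' > path.dat && python3 -m creep path.dat>/dev/null; python3 f.py
```

```text
t 18.0 tip x,y [0.0007 0.0299] z 0.1385 push -0.1 Fx 0.8 Fz 2.3 yaw 102.3 [ 0.38 -0.   -0.02] 39.71605718135834
t 18.5 tip x,y [0.0007 0.0391] z 0.1386 push -0.6 Fx 1.7 Fz 2.8 yaw 102.3 [ 0.36  0.01 -0.  ] 39.85005274415016
t 19.0 tip x,y [0.001  0.0467] z 0.1389 push 3.3 Fx -0.3 Fz 5.3 yaw 102.3 [-0.72 -0.12  0.05] 40.09400188922882
t 19.5 tip x,y [0.0009 0.0549] z 0.139 push 5.1 Fx -0.3 Fz 4.4 yaw 102.3 [-1.03 -0.19  0.05] 40.02425730228424
```

```bash
echo '[[0.003, 0, 0, 0, 0.3], [0.003, 0, 0, 0, 0.3], [0.003, 0, 0, 0, 0.3], [0, 0, 0, 0, 0.3], [0, 0, 0, 0, 0.3]]' > path.dat && python3 -m creep path.dat>/dev/null; python3 f.py
echo '[[0.003, 0, 0, 0, 0.3], [0.003, 0, 0, 0, 0.3], [0.003, 0, 0, 0, 0.3], [0, 0, 0, 0, 0.3], [0, 0, 0, 0, 0.3]]' > path.dat && python3 -m creep path.dat>/dev/null; python3 f.py
echo '[[0.003, 0, 0, 0, 0.3], [0.002, 0, 0, 0, 0.3], [0.002, 0, 0, 0, 0.3], [0, 0, 0, 0, 0.3], [0, 0, 0, 0, 0.3]]' > path.dat && python3 -m creep path.dat>/dev/null; python3 f.py
```

```text
t 20.0 tip x,y [0.0009 0.0639] z 0.139 push 5.0 Fx -0.6 Fz 3.8 yaw 102.3 [-1.06 -0.19  0.04] 40.02929896116257
t 20.5 tip x,y [0.0009 0.0729] z 0.139 push 5.8 Fx -0.7 Fz 5.4 yaw 102.3 [-1.08 -0.15  0.01] 40.052180886268616
t 21.0 tip x,y [0.0009 0.0796] z 0.139 push 7.2 Fx -0.4 Fz 4.7 yaw 102.2 [-1.17 -0.24  0.  ] 40.06969749927521
```

```bash
echo '[[0.002, 0, 0, 0, 0.3], [0.002, 0, 0, 0, 0.3], [0, 0, 0, 0, 0.3], [0, 0, 0, 0, 0.3]]' > path.dat && python3 -m creep path.dat>/dev/null; python3 f.py;python3 f.py
echo '[[0.001, 0, 0, 0, 0.3], [0.001, 0, 0, 0, 0.3], [0, 0, 0, 0, 0.3], [0, 0, 0, 0, 0.3]]' > path.dat && python3 -m creep path.dat>/dev/null; python3 f.py
echo '[[0.001, 0, 0, 0, 0.3], [0, 0, 0, 0, 0.3], [0, 0, 0, 0, 0.3]]' > path.dat && python3 -m creep path.dat>/dev/null; python3 f.py
echo '[[0.001, 0, 0, 0, 0.3], [0, 0, 0, 0, 0.3], [0, 0, 0, 0, 0.3]]' > path.dat && python3 -m creep path.dat>/dev/null; python3 f.py
```

```text
t 21.4 tip x,y [0.0009 0.0835] z 0.139 push 5.8 Fx 0.1 Fz 4.9 yaw 102.2 [-1.19 -0.23 -0.04] 40.071833431720734
t 21.4 tip x,y [0.0009 0.0835] z 0.139 push 5.8 Fx 0.1 Fz 4.9 yaw 102.2 [-1.19 -0.23 -0.04] 40.071833431720734
t 21.8 tip x,y [0.001  0.0854] z 0.139 push 6.3 Fx 0.5 Fz 5.2 yaw 102.2 [-1.28 -0.21 -0.02] 40.01601979136467
t 22.1 tip x,y [0.0009 0.0863] z 0.139 push 5.2 Fx -0.9 Fz 4.2 yaw 102.2 [-1.28 -0.26  0.03] 40.00379920005798
t 22.4 tip x,y [0.0009 0.0873] z 0.139 push 7.0 Fx -0.3 Fz 4.6 yaw 102.2 [-1.3 -0.3 -0. ] 40.01482218503952
```

```bash
echo '[[0.001, 0, 0, 0, 0.3], [0.001, 0, 0, 0, 0.3], [0, 0, 0, 0, 0.3], [0, 0, 0, 0, 0.3]]' > path.dat && python3 -m creep path.dat>/dev/null; python3 f.py
echo '[[0.001, 0, 0, 0, 0.3], [0, 0, 0, 0, 0.3], [0, 0, 0, 0, 0.3]]' > path.dat && python3 -m creep path.dat>/dev/null; python3 f.py
echo '[[0.001, 0, 0, 0, 0.3], [0, 0, 0, 0, 0.3], [0, 0, 0, 0, 0.3]]' > path.dat && python3 -m creep path.dat>/dev/null; python3 f.py
```

```text
t 22.8 tip x,y [0.0009 0.0894] z 0.139 push 6.6 Fx -0.7 Fz 4.7 yaw 102.2 [-1.28 -0.21 -0.02] 40.020994395017624
t 23.1 tip x,y [0.0009 0.0903] z 0.139 push 6.6 Fx -0.4 Fz 5.0 yaw 102.2 [-1.32 -0.29 -0.05] 40.024245232343674
t 23.4 tip x,y [0.001  0.0913] z 0.139 push 6.5 Fx -1.3 Fz 4.2 yaw 102.2 [-1.28 -0.26  0.02] 40.03109559416771
```

```bash
echo '[[0.001, 0, 0, 0, 0.3], [0, 0, 0, 0, 0.3], [0, 0, 0, 0, 0.3]]' > path.dat && python3 -m creep path.dat>/dev/null; python3 f.py
```

```text
t 23.7 tip x,y [0.0009 0.0923] z 0.139 push 6.2 Fx -0.5 Fz 5.2 yaw 102.2 [-1.32 -0.28 -0.01] 40.03389671444893
```

```bash
echo '[[0.001, 0, 0, 0, 0.3], [0, 0, 0, 0, 0.3], [0, 0, 0, 0, 0.3]]' > path.dat && python3 -m creep path.dat>/dev/null; python3 f.py
echo '[[0.001, 0, 0, 0, 0.3], [0, 0, 0, 0, 0.3], [0, 0, 0, 0, 0.3]]' > path.dat && python3 -m creep path.dat>/dev/null; python3 f.py
```

```text
t 24.0 tip x,y [0.001  0.0933] z 0.139 push 5.6 Fx 0.1 Fz 5.0 yaw 102.2 [-1.25 -0.24  0.03] 40.03917932510376
t 24.3 tip x,y [0.001  0.0943] z 0.139 push 6.1 Fx -0.0 Fz 4.5 yaw 102.2 [-1.29 -0.31  0.01] 40.04197150468826
```

```bash
echo '[[0.001, 0, 0, 0, 0.3], [0, 0, 0, 0, 0.3], [0, 0, 0, 0, 0.3]]' > path.dat && python3 -m creep path.dat>/dev/null; python3 f.py
```

```text
t 24.6 tip x,y [0.001  0.0953] z 0.139 push 6.2 Fx 0.3 Fz 5.1 yaw 102.2 [-1.29 -0.28  0.02] 40.04415437579155
```

```bash
echo '[[0.001, 0, 0, 0, 0.3], [0, 0, 0, 0, 0.3], [0, 0, 0, 0, 0.3]]' > path.dat && python3 -m creep path.dat>/dev/null; python3 f.py
```

```text
t 24.9 tip x,y [0.0009 0.0963] z 0.139 push 6.3 Fx -0.9 Fz 5.5 yaw 102.2 [-1.36 -0.28 -0.01] 40.04582807421684
```

```bash
echo '[[0.001, 0, 0, 0, 0.3], [0, 0, 0, 0, 0.3], [0, 0, 0, 0, 0.3]]' > path.dat && python3 -m creep path.dat>/dev/null; python3 f.py
```

```text
t 25.2 tip x,y [0.0009 0.0973] z 0.139 push 6.8 Fx 0.7 Fz 5.3 yaw 102.2 [-1.29 -0.2   0.04] 40.04913076758385
```

```bash
echo '[[0.001, 0, 0, 0, 0.3], [0, 0, 0, 0, 0.3], [0, 0, 0, 0, 0.3]]' > path.dat && python3 -m creep path.dat>/dev/null; python3 f.py
```

```text
t 25.5 tip x,y [0.0009 0.0983] z 0.139 push 6.1 Fx -0.5 Fz 4.7 yaw 102.2 [-1.29 -0.24  0.03] 40.05182057619095
```

```bash
echo '[[0.0007, 0, 0, 0, 0.3], [0, 0, 0, 0, 0.3], [0, 0, 0, 0, 0.3]]' > path.dat && python3 -m creep path.dat>/dev/null; python3 f.py
```

```text
t 25.8 tip x,y [0.0009 0.099 ] z 0.139 push 6.7 Fx 1.0 Fz 4.2 yaw 102.2 [-1.35 -0.27 -0.05] 40.04598543047905
```

```bash
echo '[[0.0008, 0, 0, 0, 0.3], [0, 0, 0, 0, 0.3], [0, 0, 0, 0, 0.3]]' > path.dat && python3 -m creep path.dat>/dev/null; python3 f.py
echo '[[0.0007, 0, 0, 0, 0.3], [0, 0, 0, 0, 0.3], [0, 0, 0, 0, 0.3]]' > path.dat && python3 -m creep path.dat>/dev/null; python3 f.py
```

```text
t 26.1 tip x,y [0.0009 0.0998] z 0.139 push 7.6 Fx 0.3 Fz 4.9 yaw 102.2 [-1.35 -0.25  0.05] 40.04875749349594
t 26.4 tip x,y [0.001  0.1004] z 0.139 push 7.0 Fx -0.7 Fz 5.3 yaw 102.2 [-1.35 -0.23  0.02] 40.04576459527016
```

```bash
echo '[[0.0008, 0, 0, 0, 0.3], [0, 0, 0, 0, 0.3], [0, 0, 0, 0, 0.3]]' > path.dat && python3 -m creep path.dat>/dev/null; python3 f.py
echo '[[0.0007, 0, 0, 0, 0.3], [0, 0, 0, 0, 0.3], [0, 0, 0, 0, 0.3]]' > path.dat && python3 -m creep path.dat>/dev/null; python3 f.py
```

```text
t 26.7 tip x,y [0.001  0.1013] z 0.139 push 6.1 Fx -0.2 Fz 4.1 yaw 102.2 [-1.26 -0.22 -0.1 ] 40.04966497421265
t 27.0 tip x,y [0.001  0.1019] z 0.139 push 6.7 Fx 0.5 Fz 4.7 yaw 102.2 [-1.29 -0.26 -0.05] 40.04846826195717
```

```bash
echo '[[0.0007, 0, 0, 0, 0.3], [0, 0, 0, 0, 0.3], [0, 0, 0, 0, 0.3]]' > path.dat && python3 -m creep path.dat>/dev/null; python3 f.py
echo '[[0.0007, 0, 0, 0, 0.3], [0, 0, 0, 0, 0.3], [0, 0, 0, 0, 0.3]]' > path.dat && python3 -m creep path.dat>/dev/null; python3 f.py
```

```text
t 27.3 tip x,y [0.0009 0.1026] z 0.139 push 6.9 Fx -0.1 Fz 5.2 yaw 102.2 [-1.29 -0.26  0.  ] 40.04913568496704
t 27.6 tip x,y [0.001 0.103] z 0.139 push 6.7 Fx -1.1 Fz 4.3 yaw 102.2 [-1.49 -0.35  0.01] 39.97211962938309
```

```bash
echo '[[0.0007, 0, 0, 0, 0.3], [0, 0, 0, 0, 0.3], [0, 0, 0, 0, 0.3]]' > path.dat && python3 -m creep path.dat>/dev/null; python3 f.py
```

```text
t 27.9 tip x,y [0.001  0.1031] z 0.139 push 8.9 Fx -0.2 Fz 4.0 yaw 102.2 [-1.7  -0.36  0.02] 39.92078572511673
```

```bash
echo '[[0.0007, 0, 0, 0, 0.3], [0, 0, 0, 0, 0.3], [0, 0, 0, 0, 0.3]]' > path.dat && python3 -m creep path.dat>/dev/null; python3 f.py
python3 - <<'E'
from h import *
im=eyes.read_camera("scene");cv2.imwrite("pics/scene8.png",im)
a=cv2.imread("pics/scene7.png")
f=lambda i:cv2.resize(i[150:280,325:400],None,fx=4.4,fy=4.4,interpolation=cv2.INTER_CUBIC)
cv2.imwrite("pics/c8.png",np.hstack([f(a),f(im)]))
E
```

```text
t 28.2 tip x,y [0.0011 0.1033] z 0.139 push 9.9 Fx -0.4 Fz 3.8 yaw 102.2 [-1.94 -0.53  0.02] 39.862455278635025
```

View pics/c8.png

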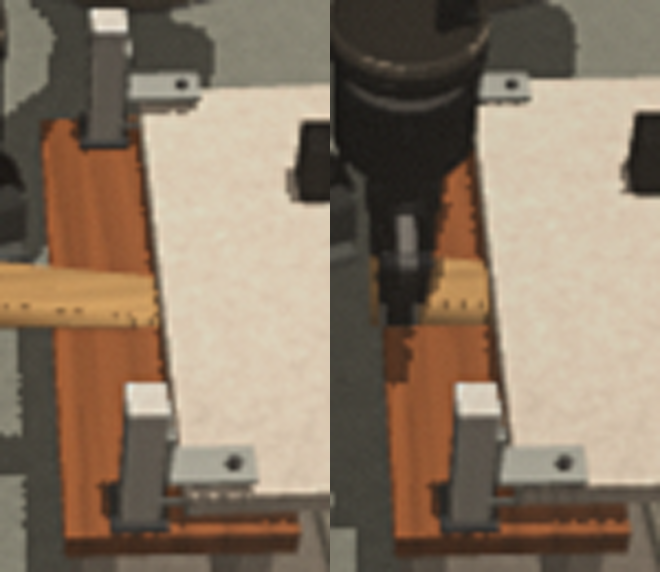

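The right panel shows the shelf raised to the brackets with the wedge in place. The push has risen to 9.9 N and motion has stalled, so the keepers are met. Load is ≈ 11 N; bring it to ≈ 15 N.

```bash
echo '[[0.0008, 0, 0, 0, 0.3], [0, 0, 0, 0, 0.3], [0, 0, 0, 0, 0.3]]' > path.dat && python3 -m creep path.dat>/dev/null; python3 f.py
echo '[[0.0008, 0, 0, 0, 0.3], [0, 0, 0, 0, 0.3], [0, 0, 0, 0, 0.3]]' > path.dat && python3 -m creep path.dat>/dev/null; python3 f.py
echo '[[0, 0, 0, 0, 0.3], [0, 0, 0, 0, 0.3]]' > path.dat && python3 -m creep path.dat>/dev/null; python3 f.py
```

```text
t 28.55 tip x,y [0.0011 0.1035] z 0.139 push 11.0 Fx 0.5 Fz 3.2 yaw 102.1 [-2.25 -0.54  0.03] 39.80824962258339
t 28.85 tip x,y [0.0011 0.1036] z 0.139 push 12.1 Fx 0.5 Fz 1.3 yaw 102.1 [-2.48 -0.7  -0.  ] 39.744262397289276
t 29.05 tip x,y [0.0011 0.1036] z 0.139 push 12.6 Fx 0.3 Fz 1.7 yaw 102.1 [-2.49 -0.69  0.02] 39.743701815605164
```

```bash
echo '[[0, 0, 0, 0, 0.4], [0, 0, 0, 0, 0.45], [0, 0, 0, 0, 0.5], [0, 0, 0, 0, 0.6], [0, 0, 0, 0, 0.6], [0, 0, 0, 0, 0.6], [0, 0, 0, 0, 0.6]]' > path.dat && python3 -m creep path.dat; python3 f.py; python3 shot.py w9
```

```text
t: 29.75
eef_pos: [0.5703, 0.0428, 0.1386]
tool_rot: [-0.0, 0.627, 0.779, 0.0]
contact_force: [0.1, 0.1, -0.5]
gripper_width: 0.603
grasp_force: 0.0
t 29.75 tip x,y [0.0006 0.1086] z 0.1386 push -0.0 Fx 0.2 Fz -0.5 yaw 102.3 [-0.06  0.02  0.05] 0.0
3580.5 [[80, 187], [129, 187], [125, 194], [131, 187], [278, 187], [280, 229], [327, 234], [350, 249], [356, 187], [452, 187]] [[80.0, 187.0], [452.0, 187.0], [452.0, 249.0], [80.0, 249.0]]
[[-0.2134, 0.977, -0.0001, 0.5703], [0.977, 0.2134, 0.0001, 0.0428], [0.0001, -0.0001, -1.0, 0.1386], [0.0, 0.0, 0.0, 1.0]]
```

Released, and the tool is force-free. I'll check the load directly: retreat up and back, shut the fingers, and press the butt with ~12 N (0.8 × 15 N). That either confirms the load or brings it there.

```bash
echo '[[0, 0, -0.01, 0, 0.6], [0, 0, -0.02, 0, 0.6], [0, 0, -0.02, 0, 0.6], [0, 0, -0.02, 0, 0.6], [-0.02, 0, 0, 0, 0.4], [-0.02, 0, 0, 0, 0.2], [-0.025, 0, 0, 0, 0], [0, 0, 0, 0, 0], [0, 0, 0, 0, 0]]' > path.dat && python3 -m creep path.dat|egrep 'eef|contact|width'
echo '[[0, 0, 0.02, 0, 0], [0, 0, 0.02, 0, 0], [0, 0, 0.02, 0, 0], [0, 0, 0.008, 0, 0], [0, 0, 0, 0, 0], [0, 0, 0, 0, 0]]' > path.dat && python3 -m creep path.dat|egrep 'eef|contact|width'
python3 shot.py w10 | tail -2
echo '[[0.005, 0, 0, 0, 0], [0.005, 0, 0, 0, 0], [0.005, 0, 0, 0, 0], [0.003, 0, 0, 0, 0], [0.003, 0, 0, 0, 0], [0, 0, 0, 0, 0], [0, 0, 0, 0, 0]]' > path.dat && python3 -m creep path.dat>/dev/null; python3 f.py
```

```text
eef_pos: [0.5843, -0.0212, 0.2091]
contact_force: [0.1, -0.3, 0.3]
gripper_width: -0.002
eef_pos: [0.5847, -0.0204, 0.1413]
contact_force: [-0.0, -0.4, -0.2]
gripper_width: 0.0
86137.0 [[0, 16], [0, 23], [11, 29], [11, 48], [16, 50], [22, 93], [27, 96], [26, 105], [0, 109], [0, 125], [72, 154], [271, 155], [273, 185], [333, 186], [352, 185], [354, 155], [639, 155], [638, 110], [618, 116], [601, 111], [595, 115], [592, 109], [604, 71], [600, 68], [615, 47], [611, 43], [622, 20], [608, 14], [603, 19], [585, 15], [583, 20], [561, 14], [558, 19], [541, 15], [538, 20], [517, 14], [514, 19], [496, 15], [494, 20], [449, 14], [445, 19], [427, 15], [424, 20], [402, 14], [400, 19], [382, 15], [379, 20], [360, 15], [359, 0], [272, 0], [272, 14], [266, 20], [244, 14], [242, 19], [223, 15], [222, 20], [179, 15], [177, 20], [156, 15], [152, 20], [110, 15], [108, 20], [84, 14], [83, 20], [65, 15], [63, 20]] [[0.0, 186.0], [0.0, 0.0], [639.0, 0.0], [639.0, 186.0]]
[[-0.2139, 0.9769, 0.0008, 0.5847], [0.9769, 0.2139, 0.0001, -0.0204], [-0.0, 0.0008, -1.0, 0.1413], [0.0, 0.0, 0.0, 1.0]]
t 32.05 tip x,y [0.0007 0.0645] z 0.1406 push -0.5 Fx -0.6 Fz 0.6 yaw 102.3 [0.03 0.02 0.02] 0.0
```

View pics/w10.png

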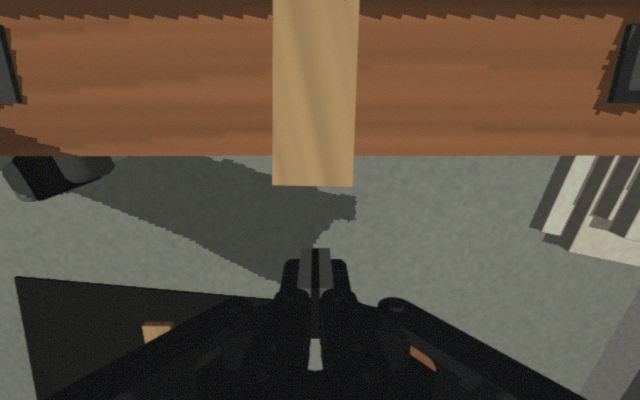

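The wedge sits square and midway (butt at (273–353, 186), uprights at both image sides), and the shut fingers at (315,250) are centred behind it. Move forward to contact.

```bash
echo '[[0.002, 0, 0, 0, 0], [0.002, 0, 0, 0, 0], [0.002, 0, 0, 0, 0], [0.002, 0, 0, 0, 0], [0, 0, 0, 0, 0], [0, 0, 0, 0, 0]]' > path.dat && python3 -m creep path.dat>/dev/null; python3 f.py
echo '[[0.001, 0, 0, 0, 0], [0.001, 0, 0, 0, 0], [0, 0, 0, 0, 0], [0, 0, 0, 0, 0]]' > path.dat && python3 -m creep path.dat>/dev/null; python3 f.py
echo '[[0.001, 0, 0, 0, 0], [0.001, 0, 0, 0, 0], [0, 0, 0, 0, 0], [0, 0, 0, 0, 0]]' > path.dat && python3 -m creep path.dat>/dev/null; python3 f.py
```

```text
t 32.65 tip x,y [0.0006 0.0726] z 0.1406 push 0.7 Fx -0.9 Fz 0.5 yaw 102.3 [-0.   -0.02  0.01] 0.0
t 33.05 tip x,y [0.0007 0.0745] z 0.1406 push -0.2 Fx -0.3 Fz 0.2 yaw 102.3 [-0.02  0.01 -0.01] 0.0
t 33.45 tip x,y [0.0006 0.0766] z 0.1406 push 0.5 Fx 0.5 Fz 0.7 yaw 102.3 [ 0.   -0.04  0.02] 0.0
```

```bash
echo '[[0.001, 0, 0, 0, 0], [0.001, 0, 0, 0, 0], [0, 0, 0, 0, 0], [0, 0, 0, 0, 0]]' > path.dat && python3 -m creep path.dat>/dev/null; python3 f.py
echo '[[0.001, 0, 0, 0, 0], [0.001, 0, 0, 0, 0], [0, 0, 0, 0, 0], [0, 0, 0, 0, 0]]' > path.dat && python3 -m creep path.dat>/dev/null; python3 f.py
echo '[[0.001, 0, 0, 0, 0], [0.001, 0, 0, 0, 0], [0, 0, 0, 0, 0], [0, 0, 0, 0, 0]]' > path.dat && python3 -m creep path.dat>/dev/null; python3 f.py
```

```text
t 33.85 tip x,y [0.0008 0.0776] z 0.1407 push 4.8 Fx 0.6 Fz 0.2 yaw 102.3 [-0.85 -0.26 -0.02] 2.162983908201568
t 34.25 tip x,y [0.0009 0.0776] z 0.1407 push 10.2 Fx 1.4 Fz -2.0 yaw 102.2 [-1.76 -0.55 -0.06] 4.517687312404632
t 34.65 tip x,y [0.0009 0.0779] z 0.1408 push 13.0 Fx 1.3 Fz -3.5 yaw 102.1 [-2.56 -0.77  0.04] 6.436846177093685
```

The butt held at 10 N and just crept at 13 N, so the load is ≈ 15–16 N. Retreat and check.

```bash
echo '[[-0.004, 0, 0, 0, 0], [-0.006, 0, 0, 0, 0], [-0.01, 0, 0, 0, 0], [-0.02, 0, 0, 0, 0], [-0.02, 0, 0, 0, 0], [0, 0, -0.02, 0, 0], [0, 0, -0.03, 0, 0], [0, 0, -0.03, 0, 0], [0, 0, 0, 0, 0], [0, 0, 0, 0, 0], [0, 0, 0, 0, 0], [0, 0, 0, 0, 0], [0, 0, 0, 0, 0]]' > path.dat && python3 -m creep path.dat; python3 shot.py w11|tail -1
python3 - <<'E'
from h import *; import pickle
o,im=pickle.load(open("w11.pkl","rb"))
m=cv2.inRange(cv2.cvtColor(im,cv2.COLOR_BGR2HSV),(14,60,110),(28,255,255))
c=max(cv2.findContours(m,cv2.RETR_EXTERNAL,cv2.CHAIN_APPROX_NONE)[0],key=cv2.contourArea)
p=cv2.approxPolyDP(c,3,True)[:,0];print(p.tolist())
r=p[:,1].max();b=np.array([p[p[:,1]>r-4][:,0].mean(),r+.5]);B=onz("wrist",b,.19,o)[:2]-[.56,.087]
th=np.radians(12.3);print("butt unit",B@[np.cos(th),np.sin(th)],B@[-np.sin(th),np.cos(th)])
E
```

```text
t: 35.95
eef_pos: [0.5882, -0.0412, 0.2197]
tool_rot: [-0.001, 0.627, 0.779, -0.001]
contact_force: [-0.4, 0.0, 0.1]
gripper_width: -0.002
grasp_force: 0.0
[[-0.2134, 0.977, -0.0016, 0.5882], [0.977, 0.2134, -0.0002, -0.0412], [0.0002, -0.0016, -1.0, 0.2197], [0.0, 0.0, 0.0, 1.0]]
[[290, 0], [289, 115], [339, 117], [344, 0]]
butt unit -0.0005425566824969325 -0.06610843514443415
```

The butt is at unit (-0.001, -0.066), so the tip is 104 mm in, centred, and the robot is clear. Handing in.

```bash
python3 -c "
from station import bot; print(bot.hand_in())"
```

```text
the job is handed in; nothing more can be done
None
```

The job is handed in, with no verdict returned: the big wedge is about 104 mm in under the shelf edge, square and midway between the uprights, the shelf is up against its keepers at an estimated 15 N load (from push force), and the robot is clear.

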